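# Refit the hinge pin of a coil tester's sprung lid and hold the lid at the interlock mark

### The job

The right-hand hinge pin of the coil tester's spring-closed lid is only started in the outer cheek of its fork: with the lid shut, push it through lug and fork until its head is fully home against the cheek. Then lift the lid by its handle until its pointer stands level with the knife edge of the index clamped on the quadrant, and finish holding it still there by the handle (the interlock is read in that position; let go and the spring shuts the lid). Do not shift the index setting or the other things on the bench.

Things in the scene. Friction and masses are not known exactly. Their poses are not given: they have to be found in the camera images.
- tester: bench coil tester fixed to the table: grey sheet-steel case 180 mm deep (x) x 200 wide (y) x 103 tall under a sprung lid. Origin: centre of the underside; x runs from its front (robot side, handle) to its back (hinge), y along the hinge to its left, z up. Hinge axis at x +103, z +110 mm. Quadrant strip on its left side at y +110 mm, radius 115 to 129 about the hinge, top 206 mm high
- lid (a joint): lid angle (rad): 0 shut and level, grows as its front edge rises, to 1.5; it turns on its left hinge even before the right pin is in. A spring (0.4 Nm preload plus 0.8 Nm/rad) and its weight (0.35 kg, 30 % more or less) pull it shut: at the handle about 4 N at first, 7 N at 0.8 rad
- lid_hinge (a point): point on the hinge axis in the middle of the tester's width, 110 mm above the table; axes as the tester's
- lid_handle (a point): middle of the lid's handle grip: black round bar 12 mm thick, 100 mm long along the tester's y between two posts; with the lid shut 176 mm in front of the hinge axis and 45 mm above it. 34 mm free between bar and lid (flat 10 mm aluminium frame, clear window). It moves on an arc about the hinge; axes turn with the lid
- lid_pointer (a point): end of the steel pointer that sticks out of the lid's left edge, 109 mm from the hinge axis in the lid's mid plane; it runs inside the quadrant strip. Axes turn with the lid (parallel to the tester's when shut)
- index (a joint): angle setting of the index (rad), same zero and sense as the lid's: with the lid at the mark the two values are equal. Between 0.45 and 0.78; clamped by friction
- index_mark (a point): tip of the index's knife edge, 110 mm from the hinge axis: dark steel clamp block 20 x 16 x 14 mm with a thumb screw, on the quadrant strip. The lid's pointer must stand level with it. Axes turn with the index
- pin: loose steel hinge pin: shank 10 mm thick, 72 mm long, the last 6 mm tapered; round head 24 mm across, 17 mm long, its outer end domed. Origin: middle of the head's shoulder (its seating face); y runs along the shank to the tip, like the tester's y. It starts with 27 to 31 mm of its tip in the fork's outer cheek, shoulder 41 to 45 mm off, head sagging up to 6 mm.
- pin_head (a point): middle of the domed outer end of the pin's head, 17 mm from the shoulder; it is pushed here, towards the tester's +y. The space outside it is free. Lightly oiled, the pin slides at a few newtons; 15 N seats it
- fork_mouth (a point): middle of the bore at the fork's outer face, right end of the hinge, 110 mm high; axes as the tester's; the pin is home with its origin here. Along +y from here, on the hinge axis: outer cheek 0 to 32 mm (bore 11), the lid's lug 33.5 to 49.5 (bore 14), inner cheek 51 to 64 (bore 13); eyes 26 mm wide and high
- coil_a: solenoid coil standing on end, 34 mm across, 46 mm tall, yellow wrap, to the right of the tester. Bystander. Origin at the centre of its underside
- coil_b: the same coil with a blue wrap, behind the tester. Bystander. Origin at the centre of its underside
- flipper_unit: flipper mechanism on a steel base plate 120 x 70 mm, 47 mm tall, to the left of the tester. Bystander. Origin at the centre of its underside
- screwdriver: screwdriver 190 mm long lying on the table in front of (robot side of) the tester. Bystander
- multimeter: black hand-held multimeter lying flat, 85 x 160 x 40 mm, near left of the table. Bystander. Origin at the centre of its underside
- parts_bin: open red hopper bin with coils, 170 x 110 x 75 mm, on the right of the table. Bystander. Origin at the centre of its underside
- tape_spool: grey spool lying flat, 64 mm across, 32 mm tall, behind the tester. Bystander. Origin at the centre of its underside

How it is judged:
On the way, in this order (a step that is already met when the one before it is completed fails the run):
1. the pin's head is home against the fork, the lid still shut (y of pin in the frame of fork_mouth above -0.003 m and angle between the y axis of pin and the y axis of tester, either way round below 0.08 rad and distance between pin and fork_mouth below 0.005 m and value of joint lid below 0.06 rad), for 0.2 s.
2. the lid is raised off its rest by the fingers, the pin still home (y of pin in the frame of fork_mouth above -0.003 m and angle between the y axis of pin and the y axis of tester, either way round below 0.08 rad and distance between pin and fork_mouth below 0.005 m and value of joint lid above 0.3 rad and contact force between the fingers and lid above 1 N), for 0.1 s.
At the end, for the whole second after the job is handed in: Through the last second the fingers hold the lid (over 1 N, TCP within 45 mm of the grip's middle) at rest within 0.052 rad (3 degrees) of the index; the pin's shoulder is within 3 mm of the fork's outer face, in line (0.08 rad); the index has not moved 5 mm (angle between the z axis of lid_pointer and the z axis of index_mark, either way round below 0.052 rad and y of pin in the frame of fork_mouth above -0.003 m and angle between the y axis of pin and the y axis of tester, either way round below 0.08 rad and distance between pin and fork_mouth below 0.005 m and contact force between the fingers and lid above 1 N and distance between the grasp point and lid_handle below 0.045 m and velocity of joint lid between -0.05 and 0.05 rad/s and distance of index_mark from where it was at the start of the episode below 0.005 m); the arm keeps its last pose, push and grip.
It fails at once if the lid is lifted by more than 0.12 rad before the pin is home (shoulder more than 6 mm off the fork) (value of joint lid above 0.12 rad and distance between pin and fork_mouth above 0.006 m).
It fails at once if the index setting is shifted (5 mm or more) (distance of index_mark from where it was at the start of the episode above 0.005 m).
It fails at once if another thing on the bench is shifted by more than 25 mm (distance of any of coil_a, coil_b, flipper_unit, screwdriver, multimeter, parts_bin, tape_spool from where it was at the start of the episode above 0.025 m).
It also fails if it takes over 50 s, if anything falls off the work surface, if the arm or the gripper's body presses on something with over 40 N, if the wrist force passes 120 N, or if a joint passes its speed limit or range.

### The arm

A 7-joint arm with a two-finger parallel gripper is mounted at the origin on the work surface. World frame = base frame: x ahead of the robot, y to its left, z up, the work surface at z = 0. Lengths are in m, angles in rad, forces in N, time in s.
With the tool pointing down it reaches from about 0.4 to 0.85 m from the base axis. Payload 10.4 kg.
Tool frame: the origin (TCP) lies between the finger pads, 19 mm behind the fingertips; this is the grasp point; z points along the fingers, y is the line along which they close (so a half turn about z gives the same grasp; the last joint's range is limited). The gripper opens to 87 mm and grips with 3 to 60 N. Pads are 19 mm wide; open, the fingers measure 117 mm over their backs; the gripper's body (75 mm by 190 mm) begins 51 mm behind the grasp point.
Start: joints at [1.169, 0.332, -0.065, 1.46, 0.022, 1.35, -0.088], TCP at [0.231, -0.581, 0.241] pointing down, gripper open.
Joint ranges: [-2.6, 2.6], [-0.5, 2.12], [-1.47, 1.34], [0.16, 2.42], [-1.27, 4.41], [0.06, 2.06], [-2.6, 2.6]. Speed limits (rad/s): [2.22, 2.22, 2.79, 2.79, 3.14, 3.14, 3.14].

### API

Orientations are given as [roll, pitch, yaw] about the fixed x, y, z axes, in that order (R = Rz(yaw) Ry(pitch) Rx(roll)).
In Python, from cell import r gives the robot as it stands.
- The arm moves only by the tool play_rows, never from a script. Its argument "moves" is one flat list of numbers, 6 for each row, row after row: the shift along the tool's x, y, z in mm, then the turn, a rotation vector about the tool's x, y, z in rad. A call has 1 to 20 rows; each row shifts and turns the commanded pose from where the row before left it, along the tool's axes as they then stand; what a row does not reach is not made up. A row lasts 1/8 s, in which the tool goes at most 62.5 mm and 10.7 degrees, less where a joint would pass 70% of its speed; a pose out of reach is approached as far as the arm can. A call with a gripper value outside its range is refused whole. "grip" is the closure, from -1 (fully open) to 1 (shut), set as the call begins (left out, the last holds). The fingers move at their own pace and stop on an object; "force" is the grip in N (left out, the last holds). Time passes only in rows, so rows that do not move let the fingers close. It gives the time, the measured TCP pose, the force, the opening and the grip force at its end, in the units of the state.
- r.get_obs(): the state, without advancing time (a new reading comes with each control period).
- r.snapshot(name): name is "scene" or "side" or "wrist"; returns (picture, depth): 400x640x3 uint8, red, green, blue; 400x640 float32, m along the optical axis (not along the pixel's ray), 0 where there is no reading.
- r.camera_params(name): a dict with "camera_matrix" (3x3 intrinsics, pixels), "rvec" (rotation vector, rad) and "tvec" (3), from world to camera coordinates, as OpenCV has them. Camera axes: x right, y down, z forward; pixel columns grow to the right and rows downward; lengths in m; the calibration is good to about 2 mm. The wrist camera is an equidistant fisheye: a pixel r from the principal point sees the ray r / f radians off the axis. A picture is of the moment at which its call begins: read the wrist's pose just before it. camera_params takes no time and is no camera call; for the wrist camera it gives the pose at the moment of the call.
- r.close_job(): hands the job in; it is judged then, once.
The state is a dict: "time_s": time; "qpos": joint angles; "dq": joint speeds; "joint_efforts": joint torques, N m; "eef_pos": TCP position; "eef_rot": TCP orientation; "force": force on the tool from outside, world axes, zero at the start; "torque": the same for the moment, N m; "grip_width": finger opening in m; "finger_force": force on a finger pad.
Only numpy, scipy, OpenCV 4.12 (cv2) and the standard library are available. Lean on these libraries where they do the work, as an engineer would, in place of code of your own. Each camera call takes 0.05 s, during which the arm holds its last target. There are 200 camera calls.

## Working session

There is one attempt and no reset: what is moved stays moved. The work goes in short steps, Python scripts to look and compute and a tool call to move; the robot and the scene stay as the last step left them, time stands still between calls to the robot, and variables do not carry over. Pictures are saved under pics/ and viewed, at most 10 in all, crops included, and the job is handed in when it is done.

Besides the shell and the picture viewer there is one more tool, called after "Emit:" by a JSON object that holds its "name" and its "arguments", one argument or row to a line. play_rows: Moves the arm, as the interface text tells. Its arguments: {"type":"object","properties":{"moves":{"type":"array","items":{"type":"number"}},"grip":{"type":"number"},"force":{"type":"number"}},"required":["moves"]}

```bash
mkdir -p pics; ls; python3 - <<'E'
from cell import r
import cv2,numpy as np
print(r.get_obs())
for n in ("scene","side"):
    p,d=r.snapshot(n); cv2.imwrite(f"pics/{n}0.png",p[:,:,::-1]); np.savez(f"{n}0.npz",p=p,d=d)
    c=r.camera_params(n); R=cv2.Rodrigues(np.array(c["rvec"]))[0]; print(n,c["camera_matrix"],-R.T@np.array(c["tvec"]).ravel(),R[2], (d>0).mean())
E
```

```text
pics
{'time_s': 0.0, 'qpos': array([ 1.16939389,  0.33290502, -0.0646701 ,  1.46094119,  0.02161327,
        1.34986181, -0.08849718]), 'dq': array([ 0.00028347, -0.0011451 , -0.00060131, -0.00055084,  0.00076844,
        0.00223421,  0.00183609]), 'joint_efforts': array([-1.03687689e-03, -6.23261118e+01,  2.39140954e-02, -3.89894485e+01,
       -6.14479277e-02,  3.97817174e-02,  1.56617784e-04]), 'eef_pos': array([ 0.2309771 , -0.58037818,  0.2404332 ]), 'eef_rot': array([-3.14017557e+00,  8.63004696e-05,  3.78800957e-01]), 'force': array([-0.1772676 , -0.84122551,  0.609929  ]), 'torque': array([-0.00514516, -0.06016569, -0.01977731]), 'finger_force': 0.0, 'grip_width': 0.08697917680877708}
scene [[508.2299727    0.         317.73659058]
 [  0.         508.2299727  203.40735567]
 [  0.           0.           1.        ]] [1.43049115 0.47149478 1.16009999] [-0.60461024 -0.33008692 -0.72490626] 0.99206640625
side [[492.14689276   0.         317.53505145]
 [  0.         492.14689276 201.49860118]
 [  0.           0.           1.        ]] [0.22715833 0.80087796 1.0753191 ] [ 0.23047429 -0.63578369 -0.73665507] 0.99602734375
```

View pics/scene0.png

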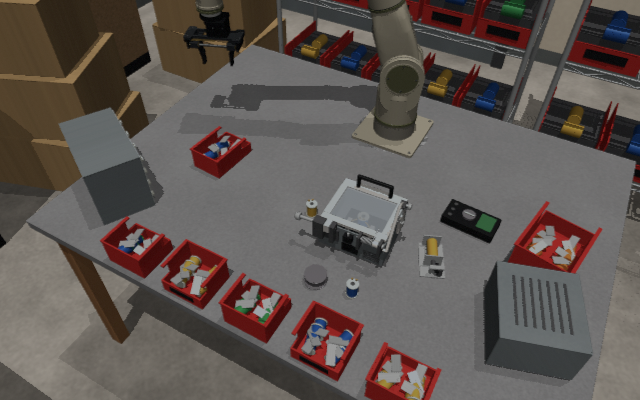

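View pics/side0.png

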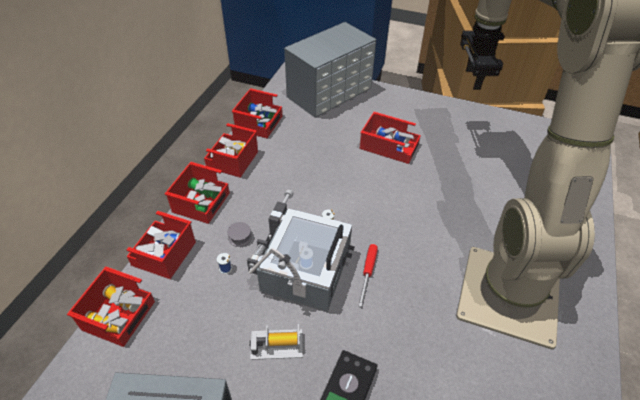

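Scene view: tester near (360,215), pin head near (300,216) on its right, coil_a just in front of it. Side view: tester near (300,260), pin head near (288,194), and the quadrant with the index near (280,265).

```bash
cat > h.py <<'E'
import numpy as np,cv2
from cell import r
def cloud(n,d):
    c=r.camera_params(n);K=c["camera_matrix"];R=cv2.Rodrigues(np.array(c["rvec"]))[0];t=np.array(c["tvec"]).ravel()
    v,u=np.mgrid[:400,:640]; P=np.stack([(u-K[0,2])/K[0,0]*d,(v-K[1,2])/K[1,1]*d,d],-1)
    return (P-t)@R
def proj(n,X):
    c=r.camera_params(n); return cv2.projectPoints(np.float64(X).reshape(-1,3),np.array(c["rvec"]),np.array(c["tvec"]),np.array(c["camera_matrix"]),None)[0][:,0]
E
python3 - <<'E'
from h import *
a=np.load("scene0.npz");b=np.load("side0.npz")
A=cv2.resize(a["p"][165:265,285:418],None,fx=6,fy=6,interpolation=cv2.INTER_CUBIC)[:, :798]
B=cv2.resize(b["p"][180:310,235:365],None,fx=4.6,fy=4.6,interpolation=cv2.INTER_CUBIC)
cv2.imwrite("pics/A.png",A[:,:,::-1]);cv2.imwrite("pics/B.png",B[:,:,::-1])
for n,s,pts in (("scene",a,[(298,216),(300,217),(303,217),(360,180),(376,184),(391,190),(312,207),(365,205)]),("side",b,[(288,194),(288,193),(278,208),(300,255),(342,230),(336,250),(280,265)])):
    C=cloud(n,s["d"])
    for u,v in pts: print(n,u,v,C[v,u].round(4))
# lid top plane: points z 0.105..0.125 
C=np.concatenate([cloud("scene",a["d"]).reshape(-1,3),cloud("side",b["d"]).reshape(-1,3)])
m=(C[:,2]>.095)&(C[:,2]<.125)&(abs(C[:,0]-.6)<.3)&(abs(C[:,1])<.3)
q=C[m];print(q.mean(0),q.min(0),q.max(0)); print(cv2.minAreaRect(q[:,:2].astype(np.float32)*1000))
E
```

```text
scene 298 216 [ 0.6253 -0.0301  0.1118]
scene 300 217 [ 0.6218 -0.0259  0.1065]
scene 303 217 [ 0.6191 -0.0177  0.1084]
scene 360 180 [0.4404 0.0693 0.1428]
scene 376 184 [0.4389 0.1187 0.1492]
scene 391 190 [0.4387 0.1652 0.1478]
scene 312 207 [ 0.5212 -0.0445  0.0441]
scene 365 205 [0.4963 0.1143 0.1126]
side 288 194 [ 0.6123 -0.0273  0.1123]
side 288 193 [ 0.6129 -0.029   0.1143]
side 278 208 [0.6131 0.0365 0.1221]
side 300 255 [0.5067 0.1486 0.1115]
side 342 230 [0.429  0.0664 0.147 ]
side 336 250 [0.4294 0.1065 0.116 ]
side 280 265 [0.5116 0.2482 0.1994]
[0.52123014 0.1189804  0.11187424] [ 0.40912158 -0.04330455  0.09503296] [0.6308512  0.23512926 0.12499872]
((521.6610717773438, 93.7745361328125), (214.36370849609375, 283.4290771484375), 2.6379754543304443)
```

View pics/A.png

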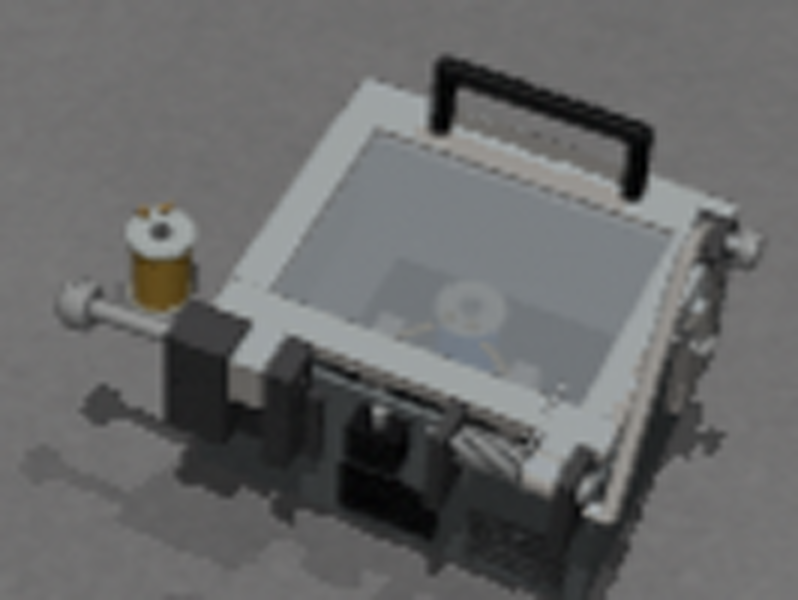

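View pics/B.png

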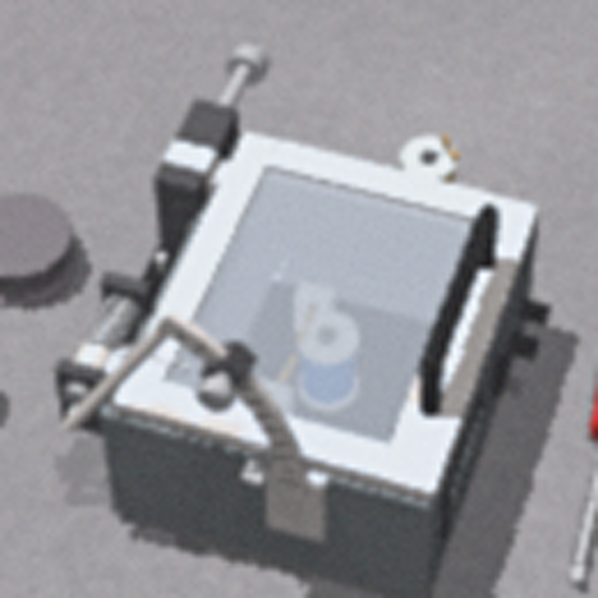

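Crop A: pin head at scene (297,216), shank entering the dark cheek; handle from (358,177) to (393,187); pointer and quadrant on the right edge. Crop B: index block at side (285,259) on the quadrant, thumb screw at (281,265); pointer end near (290,281) at the lid's left edge.

```bash
python3 - <<'E'
from h import *
for n in("scene","side"):
    s=np.load(n+"0.npz");p=s["p"].astype(int);C=cloud(n,s["d"]).reshape(-1,3);g=p.reshape(-1,3).mean(1);sat=(p.max(2)-p.min(2)).ravel()
    box=(C[:,0]>.38)&(C[:,0]<.68)&(C[:,1]>-.08)&(C[:,1]<.26)
    lid=box&(abs(C[:,2]-.1145)<.006)&(g>140)&(C[:,1]>.0)&(C[:,1]<.235)
    L=C[lid]; print(n,"lid z",np.median(L[:,2]),cv2.minAreaRect((L[:,:2]*1000).astype(np.float32)), np.percentile(L,[1,99],axis=0).round(4).tolist())
    hb=box&(C[:,2]>.142)&(C[:,2]<.17)&(g<75)&(C[:,0]<.47)
    H=C[hb]; e=cv2.fitLine((H[:,:2]*1000).astype(np.float32),cv2.DIST_HUBER,0,.01,.01).ravel()
    print("handle",len(H),H.mean(0).round(4),np.percentile(H,[1,99],axis=0).round(4).tolist(),"yaw",np.degrees(np.arctan(-e[0]/e[1])))
    pn=box&(C[:,2]>.09)&(C[:,2]<.13)&(C[:,1]<.02)&(C[:,0]>.58)
    P=C[pn]
    for y in np.arange(-.06,.02,.005):
        m=(P[:,1]>y)&(P[:,1]<=y+.005)
        if m.sum(): print(round(y,3),m.sum(),P[m].mean(0).round(4),P[m].min(0).round(4),P[m].max(0).round(4),g[pn][m].mean().round())
E
```

```text
scene lid z 0.1132122911733581 ((516.7930908203125, 114.24225616455078), (205.17041015625, 230.9440460205078), 0.7327059507369995) [[0.4189, 0.0167, 0.1091], [0.6131, 0.2143, 0.1191]]
handle 176 [0.4383 0.1146 0.1551] [[0.4292, 0.0597, 0.1428], [0.446, 0.1676, 0.1623]] yaw 2.68545
-0.045 7 [ 0.6219 -0.0419  0.1105] [ 0.6109 -0.0433  0.1006] [ 0.628  -0.0406  0.116 ] 111.0
-0.04 13 [ 0.6235 -0.0375  0.1108] [ 0.6093 -0.0396  0.0991] [ 0.6287 -0.0351  0.1192] 118.0
-0.035 17 [ 0.6211 -0.0321  0.1109] [ 0.6079 -0.035   0.0937] [ 0.6309 -0.03    0.1198] 111.0
-0.03 17 [ 0.6214 -0.0284  0.1089] [ 0.6104 -0.0299  0.1025] [ 0.629  -0.0258  0.1191] 99.0
-0.025 6 [ 0.6196 -0.0223  0.1084] [ 0.6139 -0.024   0.1038] [ 0.6249 -0.0207  0.1124] 119.0
-0.02 5 [ 0.6194 -0.0176  0.1079] [ 0.6154 -0.0199  0.1069] [ 0.6241 -0.016   0.1089] 119.0
-0.015 5 [ 0.6195 -0.013   0.1106] [ 0.617  -0.015   0.1067] [ 0.6229 -0.0117  0.1134] 121.0
-0.01 6 [ 0.6196 -0.0083  0.1098] [ 0.616 -0.01   0.105] [ 0.623  -0.0057  0.1136] 121.0
-0.005 7 [ 0.6198 -0.0027  0.1102] [ 0.6152 -0.0049  0.1048] [ 0.6237 -0.0008  
[... 1107 characters left out ...]
29 -0.0174  0.1121] [ 0.6086 -0.0194  0.1103] [ 0.6163 -0.0154  0.115 ] 174.0
-0.015 5 [ 0.6122 -0.0134  0.1105] [ 0.6095 -0.0149  0.1068] [ 0.6169 -0.0107  0.1127] 173.0
-0.01 4 [ 0.6112 -0.0078  0.1126] [ 0.6101 -0.0086  0.1088] [ 0.6124 -0.0068  0.1163] 180.0
-0.005 6 [ 0.612  -0.0029  0.1127] [ 0.6083 -0.0043  0.1097] [ 6.16e-01 -1.00e-04  1.15e-01] 178.0
-0.0 4 [0.6112 0.0024 0.1131] [6.086e-01 2.000e-04 1.117e-01] [0.614  0.0048 0.1141] 178.0
0.005 2 [0.6141 0.0057 0.1135] [0.6125 0.0056 0.1127] [0.6156 0.0059 0.1142] 162.0
0.01 3 [0.6107 0.0144 0.1158] [0.6005 0.0135 0.1045] [0.6261 0.015  0.1224] 110.0
0.015 20 [0.6087 0.0178 0.1206] [0.5984 0.0151 0.1061] [0.624  0.0198 0.1258] 99.0
```

Emit:
{"name": "play_rows", "arguments": {
  "moves": [45,-26.5,0,0,0,0,45,-26.5,0,0,0,0,45,-26.5,0,0,0,0,45,-26.5,0,0,0,0,45,-26.5,0,0,0,0,45,-26.5,0,0,0,0,45,-26.5,0,0,0,0,45,-26.5,0,0,0,0,45,-26.5,0,0,0,0,45,-26.5,0,0,0,0,45,-26.5,0,0,0,0,45,-26.5,0,0,0,0,0,0,0,0,0,-0.154,0,0,0,0,0,-0.154,0,0,0,0,0,-0.154,0,0,0,0,0,-0.154,0,0,0,0,0,-0.154,0,0,0,0,0,-0.154,0,0,0,0,0,-0.154,0,0,0,0,0,-0.154],
  "grip": 1,
  "force": 30
}}

```text
time_s: 2.6
eef_pos: [0.615, -0.0856, 0.2408]
eef_rot: [-3.141, -0.0, 1.616]
force: [-0.1, -0.6, -0.4]
grip_width: 0.0005
finger_force: 0.0
```

Emit:
{"name": "play_rows", "arguments": {
  "moves": [0,0,34,0,0,0,0,0,34,0,0,0,0,0,34,0,0,0,0,0,32,0,0,0,0,0,0,0,0,0]
}}

```text
time_s: 3.22
eef_pos: [0.6134, -0.0856, 0.1047]
eef_rot: [-3.137, -0.001, 1.611]
force: [0.1, 0.4, -0.3]
grip_width: 0.0003
finger_force: 0.0
```

```bash
python3 - <<'E'
from h import *
print(r.get_obs()["eef_pos"],r.get_obs()["force"])
o=[]
for n,(u,v) in (("scene",(300,213)),("side",(288,195))):
    p,d=r.snapshot(n); np.savez(n+"1.npz",p=p,d=d); o.append(cv2.resize(p[v-40:v+40,u-40:u+40],(400,400),interpolation=2))
cv2.imwrite("pics/C.png",np.hstack(o)[:,:,::-1])
E
```

```text
[ 0.61343579 -0.08556306  0.10466665] [ 0.13171423  0.43682952 -0.25477209]
```

View pics/C.png

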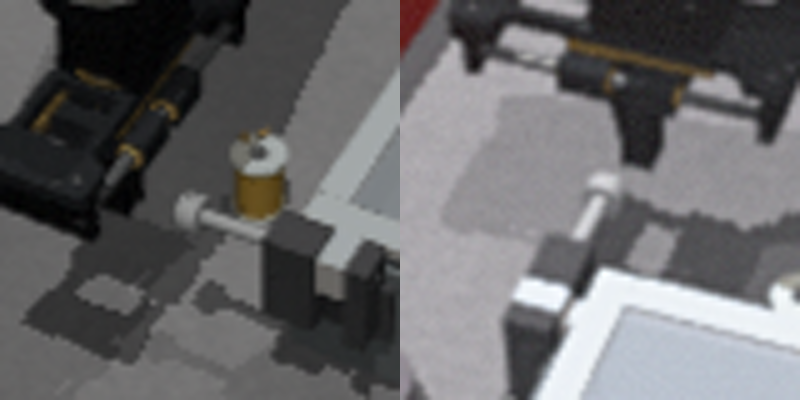

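Crop C: the closed fingertips (scene crop (120,205), side crop (640,160)) stand outside and in line with the pin head (scene crop (190,210), side crop (605,185)).

Emit:
{"name": "play_rows", "arguments": {
  "moves": [10,2.5,0,0,0,0,10,0,0,0,0,0,8,0,0,0,0,0,5,0,0,0,0,0,5,0,0,0,0,0,5,0,0,0,0,0]
}}

```text
time_s: 4.08
eef_pos: [0.616, -0.0424, 0.1072]
eef_rot: [-3.142, 0.0, 1.61]
force: [-0.6, -0.4, -0.4]
grip_width: 0.0005
finger_force: 0.3
```

```bash
python3 - <<'E'
from h import *
o=[]
for n,(u,v) in (("scene",(300,213)),("side",(288,195))):
    p,d=r.snapshot(n); o.append(cv2.resize(p[v-40:v+40,u-40:u+40],(400,400),interpolation=2))
cv2.imwrite("pics/D.png",np.hstack(o)[:,:,::-1])
E
```

```text
(no output)
```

View pics/D.png

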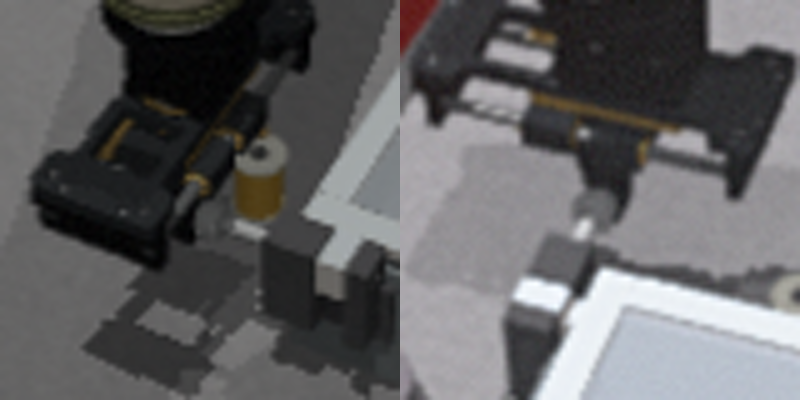

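Crop D: the fingers are pushing the head (scene crop (210,215), side crop (595,205)); it has slid inward and is contacted near its middle, slightly towards +x of the finger centre.

Emit:
{"name": "play_rows", "arguments": {
  "moves": [5,1,0,0,0,0,5,0,0,0,0,0,5,0,0,0,0,0,5,0,0,0,0,0,4,0,0,0,0,0,3,0,0,0,0,0]
}}

```text
time_s: 4.92
eef_pos: [0.616, -0.0152, 0.1073]
eef_rot: [3.141, 0.0, 1.611]
force: [-1.1, 0.8, 0.1]
grip_width: 0.0007
finger_force: 0.1
```

Emit:
{"name": "play_rows", "arguments": {
  "moves": [2,0,0,0,0,0,2,0,0,0,0,0,1,0,0,0,0,0,1,0,0,0,0,0]
}}

```text
time_s: 5.42
eef_pos: [0.6158, -0.012, 0.1072]
eef_rot: [-3.141, 0.003, 1.609]
force: [0.6, -8.7, 0.7]
grip_width: 0.0006
finger_force: 4.4
```

Emit:
{"name": "play_rows", "arguments": {
  "moves": [1,0,0,0,0,0,1,0,0,0,0,0,1,0,0,0,0,0,0,0,0,0,0,0]
}}

```text
time_s: 5.92
eef_pos: [0.6158, -0.0118, 0.1072]
eef_rot: [-3.141, 0.006, 1.606]
force: [-0.5, -14.0, 1.6]
grip_width: 0.0007
finger_force: 7.1
```

Emit:
{"name": "play_rows", "arguments": {
  "moves": [2,0,0,0,0,0,1,0,0,0,0,0,1,0,0,0,0,0,0,0,0,0,0,0]
}}

```text
time_s: 6.42
eef_pos: [0.6158, -0.0115, 0.1072]
eef_rot: [-3.141, 0.01, 1.603]
force: [-1.1, -24.0, 3.1]
grip_width: 0.0007
finger_force: 11.8
```

```bash
python3 - <<'E'
from h import *
print(r.get_obs()["eef_pos"])
o=[]
for n,(u,v) in (("scene",(310,213)),("side",(283,200))):
    p,d=r.snapshot(n); o.append(cv2.resize(p[v-25:v+25,u-25:u+25],(400,400),interpolation=2))
cv2.imwrite("pics/E.png",np.hstack(o)[:,:,::-1])
E
```

```text
[ 0.61577964 -0.01147803  0.10723303]
```

View pics/E.png

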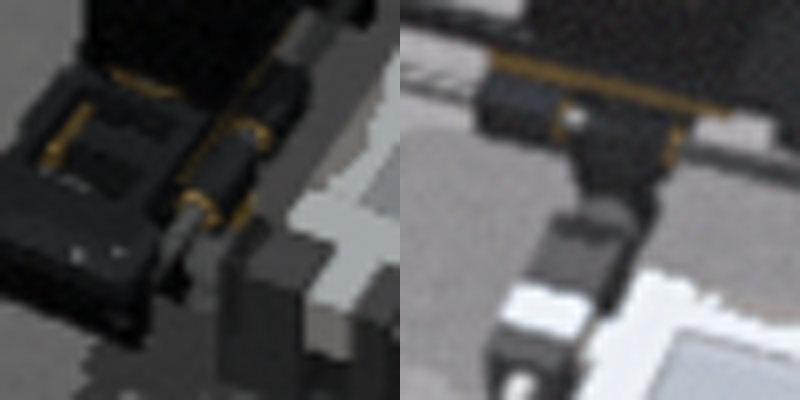

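Crop E: no shank is visible between head and cheek any more (scene crop (210,265), side crop (605,215)); the head sits against the cheek at 24 N. Retracting.

Emit:
{"name": "play_rows", "arguments": {
  "moves": [-12,0,0,0,0,0,-15,0,0,0,0,0,-15,0,0,0,0,0,0,0,-40,0,0,0,0,0,-40,0,0,0,0,0,-40,0,0,0,0,0,-40,0,0,0,0,0,0,0,0,0],
  "grip": 1
}}

```text
time_s: 7.52
eef_pos: [0.6185, -0.0444, 0.2707]
eef_rot: [3.136, 0.0, 1.611]
force: [0.1, 1.1, -0.5]
grip_width: 0.0008
finger_force: 0.0
```

```bash
python3 - <<'E'
from h import *
o=r.get_obs();print(o["eef_pos"],o["eef_rot"])
im=[]
for n in("scene","side"):
    p,d=r.snapshot(n);np.savez(n+"2.npz",p=p,d=d);C=cloud(n,d).reshape(-1,3);g=p.reshape(-1,3).mean(1)
    P=C[(C[:,0]>.58)&(C[:,0]<.65)&(C[:,1]<.013)&(C[:,1]>-.06)&(C[:,2]>.08)&(C[:,2]<.135)]
    print(n,len(P),np.percentile(P,[2,50,98],axis=0).round(4).tolist())
p,_=r.snapshot("side"); im=cv2.resize(p[240:295,255:325],(763,600),interpolation=2)
cv2.imwrite("pics/F.png",im[:,:,::-1])
E
```

```text
[ 0.61851167 -0.04438361  0.27072817] [3.13603885e+00 3.33025230e-04 1.61095537e+00]
scene 34 [[0.6116, 0.0007, 0.1052], [0.6232, 0.0078, 0.1168], [0.6305, 0.0121, 0.122]]
side 23 [[0.601, 0.0009, 0.1071], [0.6087, 0.0073, 0.12], [0.6201, 0.0124, 0.1235]]
```

View pics/F.png

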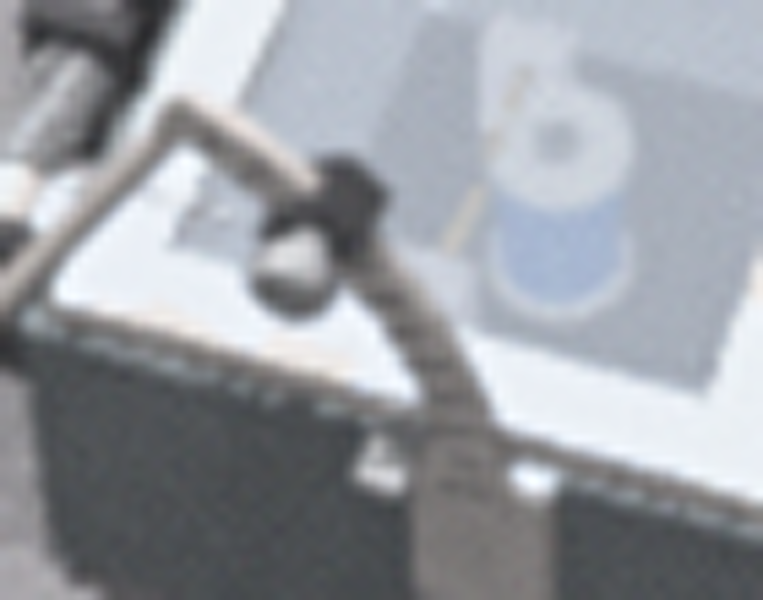

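Crop F: index block dark at crop (350,200) = side pixel (287,258), thumb screw at crop (295,270) = (282,265); pointer stub at crop (380,465) = (290,283), below the strip at the lid edge.

```bash
python3 - <<'E'
from h import *
yaw=.041; c,s=np.cos(yaw),np.sin(yaw)
H=np.array([.6155,.0165,.110]) # mouth
def loc(C): D=C-H; return np.stack([c*D[...,0]+s*D[...,1],-s*D[...,0]+c*D[...,1],D[...,2]],-1)
for n in("side","scene"):
    S=np.load(n+("2" if n=="side" else "0")+".npz"); C=loc(cloud(n,S["d"])); g=S["p"].mean(2)
    # strip points: away from lid (z>.03)
    m=(C[...,2]>.03)&(C[...,2]<.1)&(C[...,1]>.19)&(C[...,1]<.25)&(C[...,0]<0)&(C[...,0]>-.14)
    q=C[m];gg=g[m];rad=np.hypot(q[:,0],q[:,2]);th=np.arctan2(q[:,2],-q[:,0]);uv=np.argwhere(m)[:,::-1]
    print(n,m.sum(),"y",np.percentile(q[:,1],[5,50,95]).round(4))
    for a in np.arange(.3,1.5,.1):
        k=(th>a)&(th<=a+.1)
        if k.any(): print(round(a,2),k.sum(),"r",np.percentile(rad[k],[10,50,90]).round(4),"y",np.percentile(q[k,1],[10,90]).round(4),"g",gg[k].mean().round(),gg[k].min())
    dk=(gg<70)&(rad<.135)&(rad>.1); print("dark",dk.sum(),"th",np.percentile(th[dk],[0,5,25,50,75,95,100]).round(3),"r",np.percentile(rad[dk],[5,50,95]),"y",np.percentile(q[dk,1],[5,50,95]),uv[dk].mean(0))
E
```

```text
side 328 y [0.2108 0.2162 0.2357]
0.3 24 r [0.1203 0.1282 0.1332] y [0.2139 0.2169] g 138.0 100.66666666666667
0.4 25 r [0.1225 0.1289 0.1335] y [0.2128 0.2168] g 139.0 96.33333333333333
0.5 27 r [0.1211 0.1286 0.1318] y [0.2134 0.2172] g 133.0 99.66666666666667
0.6 35 r [0.125  0.1334 0.1368] y [0.2103 0.2355] g 109.0 56.666666666666664
0.7 104 r [0.1217 0.1318 0.1374] y [0.2106 0.2361] g 124.0 68.33333333333333
0.8 37 r [0.0495 0.1239 0.1316] y [0.213 0.217] g 153.0 100.33333333333333
0.9 46 r [0.0537 0.082  0.1196] y [0.214 0.217] g 151.0 102.33333333333333
1.0 16 r [0.0843 0.1015 0.1128] y [0.2112 0.2161] g 183.0 142.0
dark 3 th [0.67  0.671 0.676 0.683 0.688 0.692 0.693] r [0.13090881 0.13335046 0.1347428 ] y [0.22079877 0.221318   0.22145739] [286.33333333 262.33333333]
scene 176 y [0.2085 0.2146 0.2338]
0.3 5 r [0.1161 0.1185 0.1227] y [0.2139 0.2161] g 58.0 50.333333333333336
0.6 4 r [0.1176 0.1206 0.1301] y [0.2207 0.2356] g 60.0 37.666666666666664
0.7 58 r [0.1141 0.1247 0.1315] y [0.2111 0.2331] g 87.0 34.333333333333336
0.8 12 r [0.1156 0.122  0.1277] y [0.2137 0.2349] g 95.0 49.333333333333336
0.9 34 r [0.0438 0.071  0.1165] y [0.2082 0.2153] g 127.0 71.33333333333333
1.0 60 r [0.0506 0.087  0.1116] y [0.2093 0.215 ] g 137.0 93.0
dark 37 th [0.266 0.303 0.711 0.761 0.772 0.817 0.877] r [0.11182612 0.11959547 0.1324148 ] y [0.21379565 0.2174543  0.22169259] [404.         206.05405405]
```

Emit:
{"name": "play_rows", "arguments": {
  "moves": [33.5,-35.5,0,0,0,0,33.5,-35.5,0,0,0,0,33.5,-35.5,0,0,0,0,33.5,-35.5,0,0,0,0,33.5,-35.5,0,0,0,0,0,0,0,0,0,0,0,0,30,0,0,0,0,0,30,0,0,0,0,0,30,0,0,0,0,0,23,0,0,0,0,0,0,0,0,0],
  "grip": -1
}}

```text
time_s: 9.05
eef_pos: [0.4319, 0.1149, 0.1523]
eef_rot: [-3.137, -0.0, 1.61]
force: [0.2, -0.4, -1.2]
grip_width: 0.0865
finger_force: 0.0
```

Emit:
{"name": "play_rows", "arguments": {
  "moves": [0,0,0,0,0,0,0,0,0,0,0,0,0,0,0,0,0,0,0,0,0,0,0,0,0,0,0,0,0,0,0,0,0,0,0,0],
  "grip": 1,
  "force": 30
}}

```text
time_s: 9.8
eef_pos: [0.4331, 0.1158, 0.1543]
eef_rot: [3.141, 0.0, 1.611]
force: [0.4, 0.3, 0.1]
grip_width: 0.0352
finger_force: 0.0
```

Emit:
{"name": "play_rows", "arguments": {
  "moves": [0,0,0,0,0,0,0,0,0,0,0,0,0,0,0,0,0,0,0,0,0,0,0,0,0,0,0,0,0,0]
}}

```text
time_s: 10.42
eef_pos: [0.4332, 0.1158, 0.1543]
eef_rot: [3.141, 0.0, 1.611]
force: [2.3, 0.5, -0.4]
grip_width: 0.0108
finger_force: 30.0
```

Emit:
{"name": "play_rows", "arguments": {
  "moves": [0,2.5,-8.7,0.05,0,0,0,2.5,-8.7,0.05,0,0,0,2.5,-8.7,0.05,0,0,0,2.5,-8.7,0.05,0,0,0,2.5,-8.7,0.05,0,0,0,2.5,-8.7,0.05,0,0]
}}

```text
time_s: 11.18
eef_pos: [0.4536, 0.1167, 0.2035]
eef_rot: [-2.837, 0.0, 1.611]
force: [-2.5, 1.6, -5.3]
grip_width: 0.0111
finger_force: 30.0
```

Emit:
{"name": "play_rows", "arguments": {
  "moves": [0,2.5,-8.7,0.05,0,0,0,2.5,-8.7,0.05,0,0,0,2.5,-8.7,0.05,0,0,0,2.5,-8.7,0.05,0,0,0,2.5,-8.7,0.05,0,0,0,2.5,-8.7,0.05,0,0,0,0,0,0,0,0,0,0,0,0,0,0]
}}

```text
time_s: 12.18
eef_pos: [0.4878, 0.1182, 0.2451]
eef_rot: [-2.536, 0.0, 1.613]
force: [-9.8, -0.2, 0.9]
grip_width: 0.0109
finger_force: 30.0
```

```bash
python3 - <<'E'
from h import *
im=[]
for n,(u,v) in(("scene",(400,205)),("side",(287,258))):
    p,d=r.snapshot(n);np.savez(n+"3.npz",p=p,d=d); im.append(cv2.resize(p[v-22:v+22,u-22:u+22],(396,396),interpolation=2))
o=r.get_obs();print(o["eef_pos"],o["eef_rot"],o["force"])
p,_=r.snapshot("wrist");np.save("w3.npy",p)
cv2.imwrite("pics/G.png",np.hstack(im)[:,:,::-1]);cv2.imwrite("pics/W.png",p[:,:,::-1])
E
```

```text
[0.48778814 0.11817247 0.24503121] [-2.53666812e+00  3.51125898e-04  1.61253450e+00] [-8.80611628 -0.4335518  -0.2340922 ]
```

View pics/G.png

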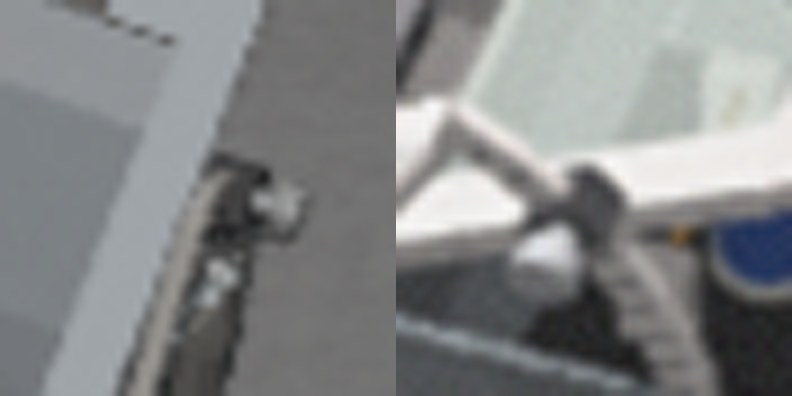

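Crop G: lid raised to about 0.6; thumb screw at scene (409,206) and side (282,265), index block just above/right of it; the pointer is hidden behind the strip and block in these views.

```bash
python3 - <<'E'
from h import *
def blob(n,mask):
    k,L,st,ce=cv2.connectedComponentsWithStats(mask.astype(np.uint8)); i=1+st[1:,4].argmax(); return st[i],ce[i]
px={}
for n,k in(("scene",3),("side",3)):
    S=np.load(f"{n}{k}.npz");C=cloud(n,S["d"]);p=S["p"].astype(int);g=p.mean(2)
    hd=(C[...,0]>.58)&(C[...,0]<.65)&(C[...,1]<.014)&(C[...,1]>-.06)&(C[...,2]>.08)&(C[...,2]<.135)
    u,v=(409,206) if n=="scene" else (282,265)
    w=np.zeros_like(g,bool);w[v-7:v+8,u-7:u+8]=1
    sc=w&(C[...,1]>.2)&(C[...,2]>.15)&(C[...,2]<.23)&(C[...,1]>.237-.004)
    s1,c1=blob(n,hd);s2,c2=blob(n,sc);px[n]=(c1,c2)
    print(n,"head",s1,c1,C[hd].mean(0).round(4),"screw",s2,c2,C[sc].mean(0).round(4), C[sc].min(0).round(3),C[sc].max(0).round(3))
def P(n):
    c=r.camera_params(n);return np.array(c["camera_matrix"])@np.c_[cv2.Rodrigues(np.array(c["rvec"]))[0],np.array(c["tvec"]).ravel()]
for i in(0,1):
    X=cv2.triangulatePoints(P("scene"),P("side"),px["scene"][i].reshape(2,1),px["side"][i].reshape(2,1)).ravel();X=X[:3]/X[3]
    print(X.round(4),[ (proj(n,X)[0]-px[n][i]).round(1).tolist() for n in px])
E
```

```text
scene head [308 216   6   9  35] [310.31428571 219.4       ] [0.6218 0.0072 0.1148] screw [404 202   8   8  40] [407.825 206.025] [0.5175 0.241  0.1933] [0.508 0.233 0.167] [0.526 0.249 0.202]Traceback (most recent call last):
  File "<stdin>", line 11, in <module>
  File "<stdin>", line 3, in blob
ValueError: attempt to get argmax of an empty sequence
```

```bash
python3 - <<'E'
from h import *
px={}
for n in("scene","side"):
    S=np.load(f"{n}2.npz");C=cloud(n,S["d"]);g=S["p"].mean(2)
    hd=(C[...,0]>.58)&(C[...,0]<.65)&(C[...,1]<.0135)&(C[...,1]>-.06)&(C[...,2]>.08)&(C[...,2]<.135)
    u,v=(409,206) if n=="scene" else (282,265)
    w=np.zeros_like(hd);w[v-8:v+9,u-8:u+9]=1
    sc=w&(C[...,1]>.233)&(C[...,2]>.15)
    px[n]=[]
    for m in(hd,sc):
        vu=np.argwhere(m);c=(vu.max(0)+vu.min(0))[::-1]/2;px[n].append(c)
        print(n,len(vu),"bbox",vu.min(0)[::-1],vu.max(0)[::-1],C[m].mean(0).round(4),C[m].min(0).round(4),C[m].max(0).round(4))
def P(n):
    c=r.camera_params(n);return np.array(c["camera_matrix"])@np.c_[cv2.Rodrigues(np.array(c["rvec"]))[0],np.array(c["tvec"]).ravel()]
for i in(0,1):
    X=cv2.triangulatePoints(P("scene"),P("side"),px["scene"][i].reshape(2,1),px["side"][i].reshape(2,1)).ravel();X=X[:3]/X[3]
    print(X.round(4),[ (proj(n,X)[0]-px[n][i]).round(1).tolist() for n in px])
E
```

```text
scene 34 bbox [308 216] [313 224] [0.6224 0.0073 0.1152] [6.107e-01 6.000e-04 1.026e-01] [0.6305 0.0122 0.1222]
scene 42 bbox [404 202] [411 209] [0.5176 0.2412 0.195 ] [0.5029 0.2334 0.1843] [0.5253 0.2486 0.2041]
side 23 bbox [280 200] [287 205] [0.6092 0.007  0.1186] [6.005e-01 1.000e-04 1.061e-01] [0.6213 0.0128 0.1244]
side 79 bbox [277 259] [288 269] [0.5062 0.2498 0.2078] [0.2272 0.233  0.1844] [0.5204 0.8009 1.0753]
[0.6144 0.0022 0.1049] [[-0.4, -0.6], [-0.5, 0.7]]
[0.5109 0.2381 0.1893] [[-0.1, -0.2], [-0.1, 0.2]]
```

Emit:
{"name": "play_rows", "arguments": {
  "moves": [0,2.5,-8.7,0.05,0,0,0,2.5,-8.7,0.05,0,0,0,0,0,0,0,0,0,0,0,0,0,0]
}}

```text
time_s: 12.82
eef_pos: [0.5021, 0.1188, 0.2566]
eef_rot: [-2.436, 0.0, 1.613]
force: [-10.8, -0.1, 2.6]
grip_width: 0.0111
finger_force: 30.0
```

```bash
python3 - <<'E'
from h import *
o=r.get_obs();print(o["eef_pos"],o["eef_rot"],o["force"],o["qpos"].round(2))
im=[]
for n,(u,v) in(("scene",(402,207)),("side",(287,261))):
    p,d=r.snapshot(n);np.savez(n+"4.npz",p=p,d=d); im.append(cv2.resize(p[v-14:v+14,u-20:u+20],(400,280),interpolation=2))
c=r.camera_params("wrist");p,d=r.snapshot("wrist");np.savez("wrist4.npz",p=p,d=d,K=c["camera_matrix"],rvec=c["rvec"],tvec=c["tvec"])
# where the index block should be in the wrist picture
R=cv2.Rodrigues(np.array(c["rvec"]))[0];K=np.array(c["camera_matrix"])
def wp(X):
    x=R@np.array(X)+np.array(c["tvec"]).ravel();t=np.arctan2(np.hypot(x[0],x[1]),x[2]);a=np.arctan2(x[1],x[0]);return np.array([K[0,2]+K[0,0]*t*np.cos(a),K[1,2]+K[0,0]*t*np.sin(a)])
q=wp([.513,.228,.190]);print(q,K)
W=np.zeros((320,800,3),np.uint8)
W[:,:512]=cv2.resize(p,(512,320),interpolation=cv2.INTER_AREA)
u,v=np.clip(q.astype(int),[36,40],[640-36,360]);W[:,512:]=cv2.resize(p[v-40:v+40,u-36:u+36],(288,320),interpolation=2)
cv2.imwrite("pics/X.png",np.vstack([np.hstack(im),W])[:600,:,::-1])
E
```

```text
[0.50205498 0.11877248 0.25662805] [-2.43611657e+00  1.70689163e-04  1.61305196e+00] [-10.79382592  -0.12835093   2.55432783] [ 0.18  0.7  -0.71  1.19  0.13  2.04 -0.48]
[412.46221772  65.20032921] [[309.70691629   0.         321.9564899 ]
 [  0.         309.70691629 195.84345471]
 [  0.           0.           1.        ]]
```

View pics/X.png

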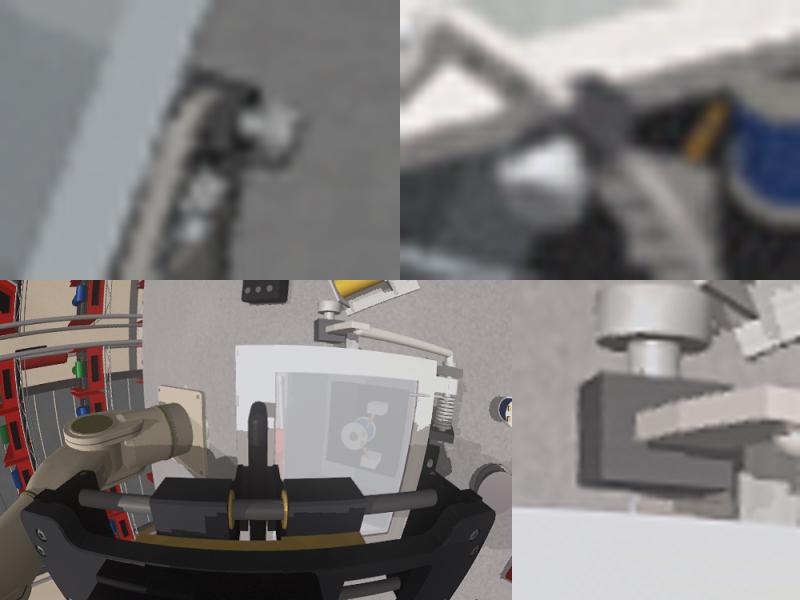

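Mosaic X: at lid ≈0.7, wrist crop (right) shows thumb screw at (652,320), block (580–735, 375–490) straddling the strip, and a small pale piece, likely the pointer end, at (650,503) at the lid's edge. The wrist view is along the lid normal, so I'll use its depth to compare lid plane and index.

```bash
python3 - <<'E'
from h import *
S=np.load("wrist4.npz");p=S["p"].astype(int);d=S["d"];K=S["K"];R=cv2.Rodrigues(S["rvec"])[0];t=S["tvec"].ravel()
v,u=np.mgrid[:400,:640];a=u-K[0,2];b=v-K[1,2];rr=np.hypot(a,b)+1e-9;th=rr/K[0,0];tn=np.tan(np.minimum(th,1.5))
C=(np.stack([a/rr*tn*d,b/rr*tn*d,d],-1)-t)@R
g=p.mean(2);sat=p.max(2)-p.min(2)
cy=.041
hx=.6155-.041*(C[...,1]-.0165)   # hinge x at each y
X=C[...,0]-hx;Z=C[...,2]-.110
# lid frame points: white border near left edge
m=(g>170)&(sat<30)&(C[...,1]>.195)&(C[...,1]<.222)&(X<-.03)&(X>-.19)&(Z>0)&(Z<.2)
A=np.c_[X[m],np.ones(m.sum())];k=np.ones(len(A),bool)
for _ in range(5):
    s=np.linalg.lstsq(A[k],Z[m][k],rcond=None)[0];k=abs(A@s-Z[m])<.004
al=np.arctan(-s[0]);print("lid pts",m.sum(),k.sum(),"slope angle",al,"offset normal at hinge",s[1]*np.cos(al),"resid",(A@s-Z[m])[k].std())
# heights above lid top plane, by pixel, around block; crop origin
H=(Z-(s[0]*X+s[1]))*np.cos(al); rho=-X*np.cos(al)+Z*np.sin(al)
print("rows v, cols u: H mm / y mm")
for vv in range(26,92,3):
    print(vv,[(round(H[vv,uu]*1000,1),round(rho[vv,uu]*1000),round(C[vv,uu,1]*1000),int(g[vv,uu])) for uu in range(394,438,7)])
E
```

```text
lid pts 8037 7687 slope angle 0.6906889010722502 offset normal at hinge 0.004413827649673254 resid 0.0010451675628743685
rows v, cols u: H mm / y mm
26 [(np.float64(-219.7), 87, 304, 160), (np.float64(5.1), 132, 250, 171), (np.float64(8.6), 129, 250, 203), (np.float64(9.8), 125, 250, 189), (np.float64(-194.5), 57, 302, 157), (np.float64(-162.4), 59, 296, 126), (np.float64(-177.5), 44, 301, 147)]
29 [(np.float64(-219.2), 88, 299, 158), (np.float64(6.0), 132, 248, 178), (np.float64(8.4), 129, 248, 212), (np.float64(9.9), 125, 248, 195), (np.float64(8.0), 120, 249, 158), (np.float64(-157.2), 60, 291, 79), (np.float64(-178.7), 44, 297, 167)]
32 [(np.float64(-219.6), 87, 295, 159), (np.float64(4.8), 132, 247, 179), (np.float64(8.6), 129, 246, 215), (np.float64(9.3), 125, 247, 194), (np.float64(8.4), 120, 247, 153), (np.float64(-184.5), 51, 293, 133), (np.float64(-176.4), 45, 293, 124)]
35 [(np.float64(-218.9), 88, 291, 159), (np.float64(6.1), 132, 244, 184), (np.float64(8.9), 129, 244, 215), (np.float64(9.6), 125, 245, 189), (np.float64(8.6), 121, 246, 148), (np.float64(-188.9), 50, 290, 
[... 3771 characters left out ...]
 (np.float64(-0.4), 131, 216, 213), (np.float64(-94.9), 102, 222, 189), (np.float64(-89.6), 96, 222, 162), (np.float64(-85.3), 91, 222, 121), (np.float64(-81.4), 86, 223, 128), (np.float64(-2.9), 108, 219, 191)]
86 [(np.float64(-0.1), 135, 214, 216), (np.float64(0.1), 131, 214, 216), (np.float64(-0.9), 126, 215, 216), (np.float64(0.5), 122, 215, 216), (np.float64(0.4), 118, 216, 217), (np.float64(0.4), 113, 216, 218), (np.float64(0.2), 109, 217, 217)]
89 [(np.float64(-0.8), 135, 212, 217), (np.float64(0.1), 131, 213, 216), (np.float64(1.0), 127, 213, 216), (np.float64(-0.4), 122, 213, 216), (np.float64(-1.1), 117, 214, 216), (np.float64(0.2), 113, 214, 215), (np.float64(0.2), 109, 215, 215)]
```

Emit:
{"name": "play_rows", "arguments": {
  "moves": [0,0.3,-4.1,0,0,0,0,0.3,-4.1,0,0,0,0,0,0,0,0,0,0,0,0,0,0,0]
}}

```text
time_s: 13.48
eef_pos: [0.5088, 0.119, 0.2615]
eef_rot: [-2.44, 0.0, 1.611]
force: [-5.4, 1.2, -5.3]
grip_width: 0.0109
finger_force: 30.0
```

```bash
cat > m.py <<'E'
from h import *
o=r.get_obs();print(o["eef_pos"],o["eef_rot"],o["force"],o["finger_force"],o["qpos"].round(3))
c=r.camera_params("wrist");p,d=r.snapshot("wrist");K=c["camera_matrix"];R=cv2.Rodrigues(np.array(c["rvec"]))[0];t=np.array(c["tvec"]).ravel()
p=p.astype(int);v,u=np.mgrid[:400,:640];a=u-K[0,2];b=v-K[1,2];rr=np.hypot(a,b)+1e-9;tn=np.tan(np.minimum(rr/K[0,0],1.5))
C=(np.stack([a/rr*tn*d,b/rr*tn*d,d],-1)-t)@R
g=p.mean(2);sat=p.max(2)-p.min(2);X=C[...,0]-.6155+.041*(C[...,1]-.0165);Z=C[...,2]-.110
m=(g>170)&(sat<30)&(C[...,1]>.195)&(C[...,1]<.222)&(X<-.03)&(X>-.19)&(Z>0)&(Z<.2)
A=np.c_[X[m],np.ones(m.sum())];k=np.ones(len(A),bool)
for _ in range(5):
    s=np.linalg.lstsq(A[k],Z[m][k],rcond=None)[0];k=abs(A@s-Z[m])<.004
al=np.arctan(-s[0]);H=(Z-(s[0]*X+s[1]))*np.cos(al)*1e3;rho=(-X*np.cos(al)+Z*np.sin(al))*1e3
f=(g<125)&(g>85)&(sat<25)&(C[...,1]>.222)&(C[...,1]<.238)&(rho>116)&(rho<134)&(H>-3)&(H<13)
print("lid",al,"n",k.sum(),"top face n",f.sum(),"H",np.median(H[f]),"rho",np.median(rho[f]),"fit",np.polyfit(rho[f],H[f],1))
sc=(C[...,1]>.2435)&(C[...,1]<.252)&(rho>110)&(rho<140)&(abs(H)<20)
print("screw n",sc.sum(),"rho",np.percentile(rho[sc],[2,50,98]),"Hmax",np.percentile(H[sc],[90,98]))
pt=(C[...,1]>.2195)&(C[...,1]<.2245)&(abs(rho-107)<4)&(abs(H)<9);print("pointer H",np.median(H[pt]),pt.sum())
dl=(np.median(H[f])+5-7)/np.median(rho[f]);print("delta",dl)
E
python3 m.py
```

```text
[0.50876259 0.11901913 0.26149351] [-2.43952529e+00  4.02297386e-04  1.61147724e+00] [-5.44958905  1.20729028 -5.29336959] 29.99525547883877 [ 0.145  0.693 -0.65   1.161  0.107  2.051 -0.461]
lid 0.735278984570542 n 7351 top face n 452 H 2.1279838861130407 rho 127.20965937698794 fit [-0.12492456 18.5025992 ]
screw n 307 rho [118.03502936 127.30131198 133.86025054] Hmax [3.940126   4.72551402]
pointer H -2.9841073129893996 101
delta 0.001006086225997656
```

```bash
python3 - <<'E'
from h import *
p,d=r.snapshot("scene");C=cloud("scene",d).reshape(-1,3)
P=C[(C[:,0]>.58)&(C[:,0]<.65)&(C[:,1]<.013)&(C[:,1]>-.06)&(C[:,2]>.08)&(C[:,2]<.135)]
print(len(P),P[:,1].min()); o=r.get_obs(); print(o["eef_pos"],o["time_s"])
if P[:,1].min()>-.004: print(r.close_job())
E
```

```text
34 0.0008941202525851519
[0.50875349 0.11902454 0.26147488] 13.575
the job is handed in; nothing more can be done
None
```

The job is handed in at 13.6 s: the pin head is home against the cheek, and the gripper holds the lid still by its handle at about 0.735 rad, within an estimated 0.02 rad of the index; I have not seen the judge's verdict.

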